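# Shut off the burner and hang the boiling basket to drain

### The arm

A 7-joint arm with a two-finger parallel gripper is mounted at the origin on the work surface. World frame = base frame: x ahead of the robot, y to its left, z up, the work surface at z = 0. Lengths are in m, angles in rad, forces in N, time in s.
With the tool pointing down it reaches from about 0.35 to 0.9 m from the base axis. Payload 19.9 kg.
Tool frame: the origin (TCP) lies on the centre line of the jaws, within the pads' length; the fingertips stand arm.tip_reach ahead of it and the grasp point (between the pads) lies 5 mm behind it (arm.tip_reach is the distance from the TCP to the fingertips, in m); z points along the fingers, y is the direction in which the jaws open and shut (so a half turn about z gives the same grasp; the last joint's range is limited). The gripper opens to 94 mm and grips with 3 to 60 N. Pads are 16 mm wide; open, the fingers measure 119 mm over their backs; the gripper's body (75 mm by 177 mm) begins 78 mm behind the grasp point.
Start: joints at [-1.298, 0.417, -0.01, 1.614, 0.005, 1.111, -0.053], TCP at [0.194, 0.594, 0.219] pointing down, gripper open.
Joint ranges: [-2.81, 2.81], [-0.39, 2.02], [-1.27, 1.25], [0.06, 2.57], [-1.19, 4.33], [0.19, 2], [-2.82, 2.82]. Speed limits (rad/s): [1.89, 1.89, 2.39, 2.39, 3.01, 3.01, 3.01].

### API

Orientations are given as a unit quaternion [x, y, z, w].
In Python, from bench import arm gives the robot as it stands. The module is installed in compiled form; this text tells all that it offers.
- The arm moves only by the shell command python3 -m inch 'ROWS' [FORCE]. ROWS is JSON, a list of rows, each a list of 3 entries, a list of its own where there are three numbers: the shift along the world's x, y, z in cm, then the turn, a rotation vector about the world's x, y, z in degrees, then the opening, from 0 (shut) to 1 (fully open). A call has 1 to 12 rows; each row shifts and turns the commanded pose from where the row before left it; what a row does not reach is not made up. A row lasts 1/10 s, in which the tool goes at most 50 mm and 8.59 degrees, less where a joint would pass 70% of its speed; a pose out of reach is approached as far as the arm can. A call with a gripper value outside its range is refused whole. The fingers move at their own pace and stop on an object; FORCE is the grip in N (left out, the last holds). Time passes only in rows, so rows that do not move let the fingers close. It gives the time, the measured TCP pose, the force and the opening at its end, in the units of the state.
- arm.state(): the state, without advancing time (a new reading comes with each control period).
- arm.camera(name): name is "side" or "top" or "wrist"; returns the picture (420x560x3 uint8, blue, green, red); there is no depth.
- arm.get_calibration(name): a dict with "fx", "fy", "cx", "cy" (pixels), "extrinsics" (4x4, takes a point from camera to world coordinates); the wrist camera has in their place "tool_from_camera" (4x4, takes a point from camera to tool coordinates, whose origin is the TCP and whose axes are the flange's). Camera axes: x right, y down, z forward; pixel columns grow to the right and rows downward; lengths in m; the calibration is good to about 2 mm. A picture is of the moment at which its call begins: read the wrist's pose just before it. get_calibration takes no time and is no camera call.
- arm.close_job(): hands the job in, once; it reports no verdict.
The state is a dict: "time_s": time; "joint_pos": joint angles; "joint_vel": joint speeds; "effort": joint torques, N m; "ee_pos": TCP position; "tool_rot": TCP orientation; "ft_force": force on the tool from outside, world axes, zero at the start; "torque": the same for the moment, N m; "width": finger opening in m.
Only numpy, scipy, OpenCV 4.12 (cv2) and the standard library are available. Lean on these libraries where they do the work, as an engineer would, in place of code of your own. Each camera call takes 0.05 s, during which the arm holds its last target. There are 200 camera calls.

### The job

The boiling is finished: first turn the burner's knob clockwise all the way to its stop (off). Then lift the boiling basket off the burner by its hoop handle and hang it by that handle across both prongs of the hook on the drain stand, leaving it hanging still and upright over the tray. Leave the other things on the counter where they are.

Things in the scene. Friction and masses are not known exactly. Their poses are not given: they have to be found in the camera images.
- knob_grip (a point): Grip point of the hob's only knob: black disc 60 mm across with a grip bar 57 mm long, 14 mm wide, 32 mm high. The point is on its vertical axis, 37 mm above the hob's flat top, 7 mm below the bar's top. x along the bar (turns with it), y across it, z up. A white mark lies on the bar's -x half; at off the bar runs along the hob's long side, mark away from the robot.
- knob (a joint): Angle of the burner knob in rad: 0 = full flame, grows as it turns clockwise seen from above, 1.57 = its end stop (off).
- hob: Steel single-burner gas hob, fixed, 340 mm (x) by 260 mm (y); flat steel top 60 mm above the counter, over it a black grate whose top is at 85 mm. Origin at the centre of its underside, z up. The knob stands at x = -125 mm, y = 0 (the end nearest the robot), the middle of the burner at x = +45 mm, y = 0.
- basket: Loose boiling basket on the grate, perforated metal, about 0.3 kg: open box 110 mm (x) by 130 mm (y) by 80 mm high, with a rigid upright hoop handle over its middle, in the y-z plane: two legs at y = +-68 mm and a level bar 142 mm long (y), 10 mm thick (x), 12 mm high. Clear space in the hoop 130 mm wide, 79 mm from rim to bar. Origin at the centre of its underside, z up.
- handle (a point): Centre of the bar of the basket's hoop handle (165 mm above the basket's underside); x across the bar (10 mm thick), y along the bar, z up.
- stand: Steel drain stand, fixed: drip tray 160 mm wide, 18 mm high, from x = -120 to +150 mm; post 18 mm (x) by 30 mm (y) at x = +125 mm, 235 mm tall, from whose top a two-pronged hook points to -x (towards the robot). Origin on the counter right below hook, z up.
- hook (a point): Middle of the hook's seat, 235 mm above the counter, midway between the prongs, level with their upper sides. x towards the post, y across the prongs, z up. Prongs: level round bars 10 mm thick along x at y = +-32 mm (54 mm clear between them), from the post to x = -50 mm, there turned up; tips end 22 mm above the seat. A handle bar on both prongs has its centre 6 mm above the seat.
- jar: Loose low glass jar with a steel cap, 56 mm diameter, 85 mm high, between hob and stand. Bystander. Origin at the centre of its underside.
- oil: Loose amber bottle, 64 mm diameter, 200 mm high, on the right side of the counter (-y). Bystander. Origin at the centre of its underside.
- bowl: Loose small white bowl, 80 mm diameter, 45 mm high, between hob and stand, nearer the robot than the jar. Bystander. Origin at the centre of its underside.
There are look-alikes about, which are no part of the job. Leave any pink look-alike of the basket alone.

How it is judged:
By the outcome, as a careful person would: the job done as asked, in the order asked, and still so for the second after the job is handed in, with the robot touching nothing.
It also fails if it takes over 72 s, if anything falls off the work surface, if the arm or the gripper's body presses on something with over 40 N, if the wrist force passes 120 N, or if a joint passes its speed limit or range.

## Working session

There is one attempt and no reset: what is moved stays moved. The work goes in short steps, Python scripts to look and compute and a shell command to move; the robot and the scene stay as the last step left them, time stands still between calls to the robot, and variables do not carry over. Pictures are saved under pics/ and viewed, on a budget of 10 in all, crops included, one or two more only if the job needs it, and the job is handed in when it is done.

```bash
mkdir -p pics
cat > h.py <<'E'
import numpy as np, cv2
from bench import arm
def cal(n):
    c=arm.get_calibration(n); K=np.array([[c['fx'],0,c['cx']],[0,c['fy'],c['cy']],[0,0,1]]); return K,c
def ext(n,s=None):
    K,c=cal(n)
    if 'extrinsics' in c: return K,np.array(c['extrinsics'])
    from scipy.spatial.transform import Rotation as R
    s=s or arm.state(); T=np.eye(4); T[:3,:3]=R.from_quat(s['tool_rot']).as_matrix(); T[:3,3]=s['ee_pos']
    return K,T@np.array(c['tool_from_camera'])
def ray(KE,uv):
    K,E=KE; d=E[:3,:3]@np.linalg.inv(K)@np.array([uv[0],uv[1],1.]); return E[:3,3],d
def onz(KE,uv,z):
    o,d=ray(KE,uv); return o+d*(z-o[2])/d[2]
def tri(a,b):
    (o1,d1),(o2,d2)=a,b; A=np.c_[d1,-d2]; t=np.linalg.lstsq(A,o2-o1,rcond=None)[0]
    p,q=o1+d1*t[0],o2+d2*t[1]; return (p+q)/2,np.linalg.norm(p-q)
def proj(KE,p):
    K,E=KE; q=np.linalg.inv(E)@np.r_[p,1]; r=K@q[:3]; return r[:2]/r[2]
E
python3 - <<'E'
from h import *
for n in ('top','side'):
    im=arm.camera(n); cv2.imwrite(f'pics/{n}0.png',im); K,E=ext(n); print(n,K[0,0],E.round(3).tolist())
s=arm.state(); print({k:np.round(v,3).tolist() for k,v in s.items()}); print(arm.tip_reach)
E
```

```text
top 468.09788888243025 [[-0.015, -0.993, 0.12, 0.265], [-1.0, 0.015, -0.003, -0.132], [0.001, -0.12, -0.993, 1.751], [0.0, 0.0, 0.0, 1.0]]
side 433.66871159854645 [[0.972, -0.134, 0.193, 0.233], [-0.235, -0.502, 0.832, -1.125], [-0.014, -0.854, -0.52, 0.786], [0.0, 0.0, 0.0, 1.0]]
{'time_s': 0.1, 'joint_pos': [-1.297, 0.418, -0.01, 1.614, 0.005, 1.111, -0.053], 'joint_vel': [0.0, -0.003, -0.001, -0.0, 0.002, 0.002, 0.001], 'effort': [0.001, -85.258, 0.64, -42.67, -0.049, 0.016, 0.0], 'ee_pos': [0.193, 0.594, 0.219], 'tool_rot': [0.157, 0.988, -0.001, -0.0], 'ft_force': [-0.5, 0.888, -0.077], 'torque': [0.009, 0.011, 0.023], 'width': 0.094}
0.014
```

View pics/top0.png

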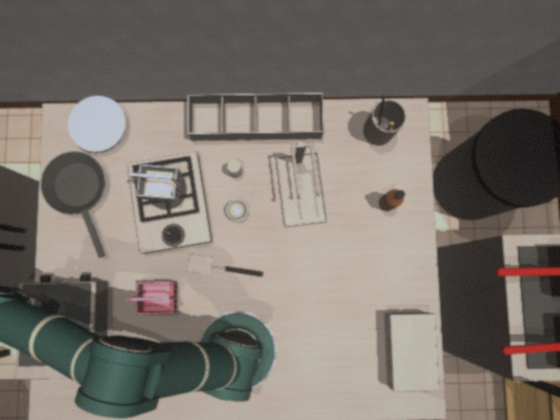

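View pics/side0.png

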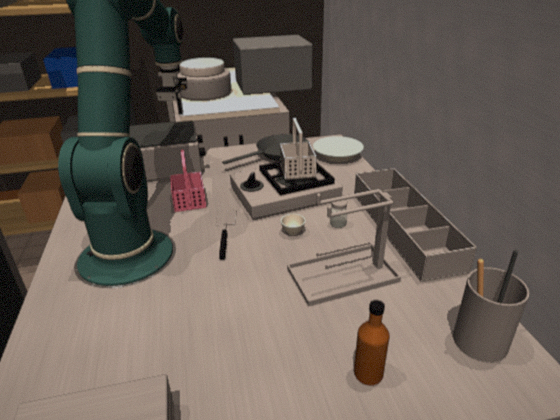

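Top view (x up, y left): hob at about (170,202) with its knob at (173,235), the steel basket on the grate at (157,184), and the stand at (300,188). The jar is at (233,168), the bowl at (236,210) and the oil at (394,200).

There are two basket candidates: steel at top (157,184) / side (298,160), and pink at top (155,297) / side (188,190). The steel one on the grate fits. I'll confirm it in one enlarged crop.

Run:
```python
from h import *
t=cv2.imread('pics/top0.png'); s=cv2.imread('pics/side0.png')
a=cv2.resize(t[140:260,120:220],(400,480),interpolation=2)
b=cv2.resize(s[110:230,220:320],(400,480),interpolation=2)
cv2.imwrite('pics/crop1.png',np.hstack([a,b]))
T=ext('top');S=ext('side')
P=lambda uv,z:onz(T,uv,z).round(3)
print('knob',P((173,235),.1),'basket rim',P((158,183),.165),'handle',P((153,177),.25))
print('tray',P((300,188),.018),'jar',P((233,165),.085),'bowl',P((236,210),.045),'oil',P((398,197),.2))
```

```text
knob [0.417 0.218 0.1  ] basket rim [0.592 0.258 0.165] handle [0.594 0.253 0.25 ]
tray [ 0.595 -0.24   0.018] jar [0.671 0.006 0.085] bowl [ 0.511 -0.001  0.045] oil [ 0.524 -0.557  0.2  ]
```

View pics/crop1.png

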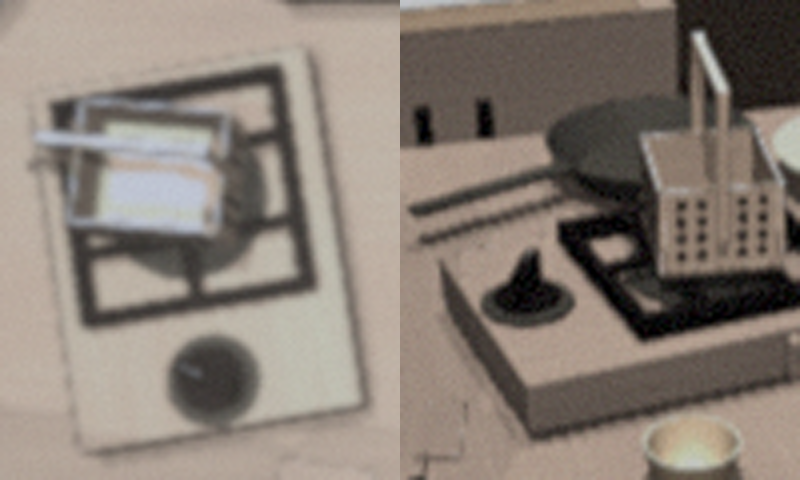

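Steel basket confirmed: it stands on the grate with its hoop upright, and it is not pink. The knob's mark points left (+y), roughly crop (190,370) against a centre of (213,380), so it is not off yet. I'll move the wrist camera over the hob.

```bash
python3 -m inch '[[[0,0,4],[0,0,0],1],[[1.5,-2.5,4],[0,0,7],0.5],[[2,-3.5,4],[0,0,7],0.5],[[2,-3.5,2],[0,0,7],0.5],[[2,-3.5,2],[0,0,7],0.5],[[2,-3.5,1],[0,0,7],0.5],[[2,-3.5,1],[0,0,7],0.5],[[2,-3.5,0],[0,0,7],0.5],[[2,-3.5,0],[0,0,7],0.5],[[2,-3.5,0],[0,0,7],0.5],[[2,-3.5,0],[0,0,7],0.5],[[0,0,0],[0,0,0],0.5]]'
python3 - <<'E'
from h import *
import json
s=arm.state(); im=arm.camera('wrist'); cv2.imwrite('pics/w1.png',im)
json.dump({k:np.array(s[k]).tolist() for k in ('ee_pos','tool_rot')},open('w1.json','w'))
K,c=cal('wrist'); print(K[0,0],np.round(c['tool_from_camera'],3).tolist()); print(s['ee_pos'],s['tool_rot'],s['joint_pos'],s['time_s'],s['ft_force'])
E
```

```text
time_s: 1.3
ee_pos: [0.3884, 0.254, 0.3948]
tool_rot: [-0.438, 0.899, -0.0, 0.0]
ft_force: [0.4, 0.8, 0.8]
width: 0.0472
299.6349077914732 [[-0.0, -0.97, -0.244, 0.07], [1.0, -0.001, 0.0, 0.001], [-0.0, -0.244, 0.97, -0.165], [0.0, 0.0, 0.0, 1.0]]
[0.38839081 0.25402816 0.39482694] [-4.38299090e-01  8.98829113e-01 -2.77153248e-04  2.36911922e-04] [-8.09091040e-01 -5.96201374e-03  1.62654873e-01  1.73994300e+00
  1.62193813e-03  1.40717431e+00  1.83150452e+00] 1.3 [0.35503503 0.77875881 0.77275368]
```

View pics/w1.png

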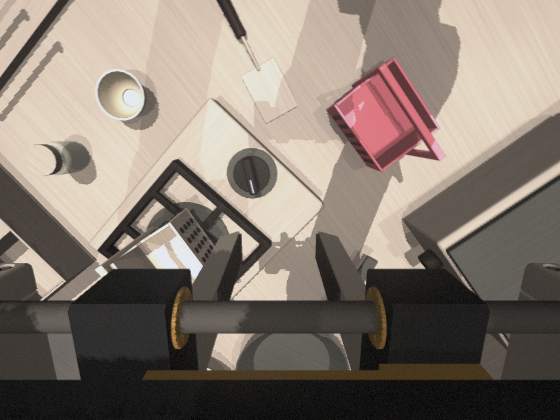

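The wrist view shows the knob disc at (252,174) with its white mark at about (255,189). The hob corners are near (212,99) and (322,203).

Run:
```python
from h import *
import json
s=json.load(open('w1.json')); W=ext('wrist',s); im=cv2.imread('pics/w1.png'); g=cv2.cvtColor(im,6)
m=np.zeros_like(g); m[145:205,222:284]=(g[145:205,222:284]<105)*255
m=cv2.morphologyEx(m,cv2.MORPH_CLOSE,np.ones((9,9)))
c=max(cv2.findContours(m,0,1)[0],key=cv2.contourArea); e=cv2.fitEllipse(c); print('disc',e)
k=onz(W,e[0],.068); print('knob',k)
print('disc dia',[np.linalg.norm(onz(W,np.array(e[0])+d,.068)-onz(W,np.array(e[0])-d,.068)) for d in (np.array([e[1][0]/2,0]),np.array([0,e[1][1]/2]))])
d=np.zeros_like(m); cv2.ellipse(d,(e[0],(e[1][0]*.8,e[1][1]*.8),e[2]),255,-1)
mk=((g>130)&(d>0)).astype(np.uint8); p=np.argwhere(mk)[:,::-1]; print('mark',len(p),p.mean(0))
q=np.array([onz(W,u,.104)[:2] for u in p.astype(float)]); mu=q.mean(0); print(mu,'mark vec',mu-k[:2],np.degrees(np.arctan2(*(mu-k[:2])[::-1])))
v=np.linalg.eigh(np.cov(q.T))[1][:,1]; print('mark axis',np.degrees(np.arctan2(v[1],v[0])))
A,B=onz(W,(212,99),.06),onz(W,(322,203),.06); print('hob near edge',A,B,np.linalg.norm(A-B),'yaw',np.degrees(np.arctan2(*(B-A)[:2][::-1]))-90)
# hob long edges from top
x=cv2.resize(im[130:220,200:300],(800,720),interpolation=cv2.INTER_CUBIC); cv2.imwrite('pics/kn.png',x[:600])
```

```text
disc ((253.72640991210938, 172.0997772216797), (39.598323822021484, 54.57024383544922), 36.54658126831055)
knob [0.41695805 0.22561842 0.068     ]
disc dia [np.float64(0.06510235047221144), np.float64(0.08997554670021347)]
mark 21 [251.42857143 185.71428571]
[0.4277442  0.23780915] mark vec [0.01078615 0.01219073] 48.498159495785984
mark axis 64.2082949814051
hob near edge [0.39696238 0.09596897 0.06      ] [0.35950176 0.3392971  0.06      ] 0.24619479700531913 yaw 8.752031629218592
```

View pics/kn.png

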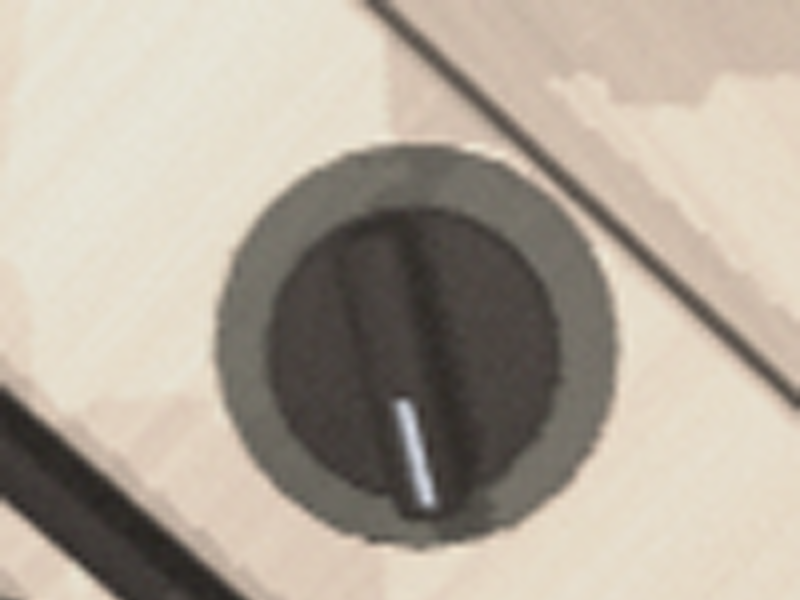

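The enlarged crop shows the disc centre at pixel (251.8,174), outer ring centre at (252.1,173.1), and the mark running (250,180)→(254,193.1).

Run:
```python
from h import *
import json
s=json.load(open('w1.json')); W=ext('wrist',s)
print('disc',onz(W,(251.75,174),.072),'ring',onz(W,(252.1,173.1),.06), 'dia',np.linalg.norm(onz(W,(233.7,174),.072)-onz(W,(270,174),.072)))
a,b=onz(W,(250,180),.104),onz(W,(254,193.1),.104); print(a,b,np.degrees(np.arctan2(*(b-a)[:2][::-1])))
# hob near edge line in crop: (375,0)->(800,400)
A,B=[onz(W,(200+u/8,130+v/8),.06) for u,v in ((372,0),(800,408))]; print('yaw',np.degrees(np.arctan2(*(B-A)[:2][::-1]))-90)
```

```text
disc [0.42087781 0.22582542 0.072     ] ring [0.42133614 0.22567361 0.06      ] dia 0.05928628289552416
[0.42383762 0.22957044 0.104     ] [0.43194749 0.24923403 0.104     ] 67.58724222008337
yaw 8.548248639856297
```

```bash
python3 -m inch '[[[1.1,-0.9,-4],[0,0,5],0.5],[[1.1,-0.9,-4],[0,0,5],0.5],[[1.1,-1.0,-4],[0,0,5.5],0.5],[[0,0,-4],[0,0,0],0.5],[[0,0,-4],[0,0,0],0.5],[[0,0,0],[0,0,0],0.5],[[0,0,0],[0,0,0],0.5],[[0,0,0],[0,0,0],0.5]]'
```

```text
time_s: 2.15
ee_pos: [0.4198, 0.2314, 0.1966]
tool_rot: [-0.555, 0.832, 0.0, 0.001]
ft_force: [0.4, 0.7, 0.9]
width: 0.0468
```

```bash
python3 -m inch '[[[0.1,-0.5,-2],[0,0,0],0.5],[[0,0,-2.5],[0,0,0],0.5],[[0,0,-2.5],[0,0,0],0.5],[[0,0,-2],[0,0,0],0.5],[[0,0,-1.5],[0,0,0],0.5],[[0,0,0],[0,0,0],0.5],[[0,0,0],[0,0,0],0.5]]'
python3 -m inch '[[[0,0,0],[0,0,0],0],[[0,0,0],[0,0,0],0],[[0,0,0],[0,0,0],0],[[0,0,0],[0,0,0],0],[[0,0,0],[0,0,0],0],[[0,0,0],[0,0,0],0]]' 20
```

```text
time_s: 2.85
ee_pos: [0.4209, 0.2261, 0.0911]
tool_rot: [-0.555, 0.832, 0.0, 0.001]
ft_force: [1.1, -0.1, -0.5]
width: 0.0468
time_s: 3.45
ee_pos: [0.4227, 0.2249, 0.0903]
tool_rot: [-0.555, 0.832, -0.001, 0.002]
ft_force: [16.8, -5.1, -7.9]
width: 0.014
```

Gripped at 14 mm, the bar's width. I'll relieve the side load and turn clockwise.

```bash
python3 -m inch '[[[0.3,-0.1,0],[0,0,0],0],[[0,0,0],[0,0,-6],0],[[0,0,0],[0,0,-6],0],[[0,0,0],[0,0,-6],0],[[0,0,0],[0,0,-6],0],[[0,0,0],[0,0,-6],0],[[0,0,0],[0,0,-6],0],[[0,0,0],[0,0,-6],0],[[0,0,0],[0,0,0],0],[[0,0,0],[0,0,0],0]]'; python3 -c "
from h import *
s=arm.state();print(s['torque'],s['joint_pos'])"
```

```text
time_s: 4.45
ee_pos: [0.4237, 0.2243, 0.0901]
tool_rot: [-0.22, 0.975, -0.0, 0.0]
ft_force: [0.5, -3.8, 8.3]
width: 0.0137
[-0.80852228 -0.19259849 -0.09868359] [-0.84680466  0.35557829  0.34706975  2.08842637 -0.17898163  0.72435154
  1.62929976]
```

```bash
python3 -m inch '[[[0,0,0],[0,0,-4],0],[[0,0,0],[0,0,-4],0],[[0,0,0],[0,0,-4],0],[[0,0,0],[0,0,-4],0],[[0,0,0],[0,0,0],0],[[0,0,0],[0,0,0],0]]'; python3 -c "
from h import *
s=arm.state();print(s['torque'])"
python3 -m inch '[[[0,0,0],[0,0,-3],0],[[0,0,0],[0,0,-3],0],[[0,0,0],[0,0,0],0],[[0,0,0],[0,0,0],0]]' 30; python3 -c "
from h import *
s=arm.state();print(s['torque'])"
```

```text
time_s: 5.05
ee_pos: [0.4238, 0.224, 0.0901]
tool_rot: [-0.082, 0.997, -0.0, 0.0]
ft_force: [1.2, -5.1, 9.5]
width: 0.0139
[-1.25185544 -0.29676441 -0.08459971]
time_s: 5.45
ee_pos: [0.424, 0.2241, 0.0902]
tool_rot: [-0.03, 1.0, -0.0, 0.001]
ft_force: [3.4, -5.4, 6.7]
width: 0.0145
[-1.24199272 -0.92575592  0.74708652]
```

Torque about z jumped to 0.75 N m at a bar angle of about 8°, which looks like the stop. I'll press slightly more, then release and look.

```bash
python3 -m inch '[[[0,0,0],[0,0,-3],0],[[0,0,0],[0,0,0],0],[[0,0,0],[0,0,0],0]]' 40; python3 -c "
from h import *
s=arm.state();print(s['torque'])"
python3 -m inch '[[[0,0,0],[0,0,4],0],[[0,0,0],[0,0,0],0.5],[[0,0,0],[0,0,0],0.5],[[0,0,0],[0,0,0],0.5],[[0,0,2],[0,0,0],0.5],[[0,0,4],[0,0,0],0.5],[[0,0,5],[0,0,0],0.5],[[0,0,5],[0,0,0],0.5],[[0,0,5],[0,0,0],0.5],[[0,0,5],[0,0,0],0.5],[[0,0,3],[0,0,0],0.5],[[0,0,0],[0,0,0],0.5]]'
python3 - <<'E'
from h import *
import json
s=arm.state(); im=arm.camera('wrist'); cv2.imwrite('pics/w2.png',im)
json.dump({k:np.array(s[k]).tolist() for k in ('ee_pos','tool_rot')},open('w2.json','w'));print(s['ee_pos'],s['tool_rot'])
E
```

```text
time_s: 5.75
ee_pos: [0.4244, 0.2241, 0.0902]
tool_rot: [-0.004, 1.0, -0.0, 0.001]
ft_force: [5.8, -4.7, 3.2]
width: 0.0153
[-1.18204095 -1.4850422   0.85769907]
time_s: 6.95
ee_pos: [0.424, 0.225, 0.3835]
tool_rot: [-0.039, 0.999, 0.002, 0.002]
ft_force: [0.1, -0.3, -0.6]
width: 0.047
[0.42401452 0.22503098 0.38351224] [-0.0387069   0.99924644  0.001925    0.00214971]
```

View pics/w2.png

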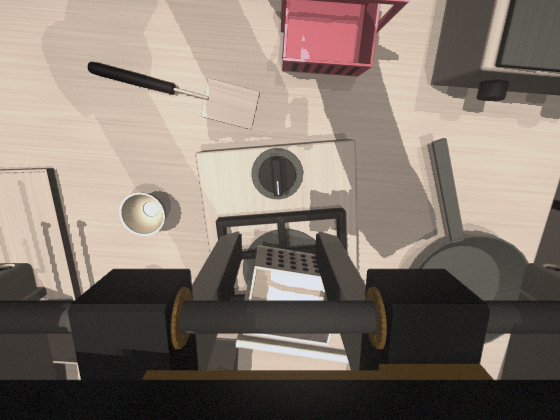

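The mark now points down-image, away from the robot, at (277,188). The handle bar shows between the fingers from (237,343) to (348,356), and the hob's near edge runs from (198,153) to (355,142).

Run:
```python
from h import *
import json
s=json.load(open('w2.json')); W=ext('wrist',s); im=cv2.imread('pics/w2.png'); g=cv2.cvtColor(im,6)
x0,y0=262,178; r=g[y0:200,x0:294]; 
p=np.argwhere(r>120)[:,::-1]+[x0,y0]; n,l,st,ce=cv2.connectedComponentsWithStats((r>105).astype(np.uint8)); 
for i in range(1,n): print(st[i],ce[i]+[x0,y0])
ang=lambda A,B:np.degrees(np.arctan2(*(B-A)[:2][::-1]))
i=min(range(1,n),key=lambda i:np.linalg.norm(ce[i]+[x0,y0]-[278,188])); q=np.argwhere(l==i)[:,::-1]+[x0,y0]
w=np.array([onz(W,u,.104)[:2] for u in q.astype(float)]); v=np.linalg.eigh(np.cov(w.T))[1][:,1]
print('mark axis',np.degrees(np.arctan2(v[1],v[0])),w.mean(0),'from axis',w.mean(0)-[.421,.2258])
A,B=onz(W,(198,153),.06),onz(W,(355,141),.06); print('hob yaw',ang(A,B)-90)
A,B=onz(W,(237,343),.256),onz(W,(348,355),.256); print('bar',A,B,np.linalg.norm(A-B),ang(A,B))
c=np.vstack([cv2.resize(im[140:210,190:370],(720,280),interpolation=2),cv2.resize(im[320:375,220:365],(720,273),interpolation=2)])
cv2.imwrite('pics/w2c.png',c)
```

```text
[14  3  3 14 27] [277.44444444 187.2962963 ]
[  0   9  32  13 154] [276.97402597 195.41558442]
mark axis -173.55555305899514 [0.43629061 0.22647701] from axis [0.01529061 0.00067701]
hob yaw 8.693159316931698
bar [0.59056039 0.19192839 0.256     ] [0.59731266 0.32018065 0.256     ] 0.1284298853736786 86.98625391432194
```

View pics/w2c.png

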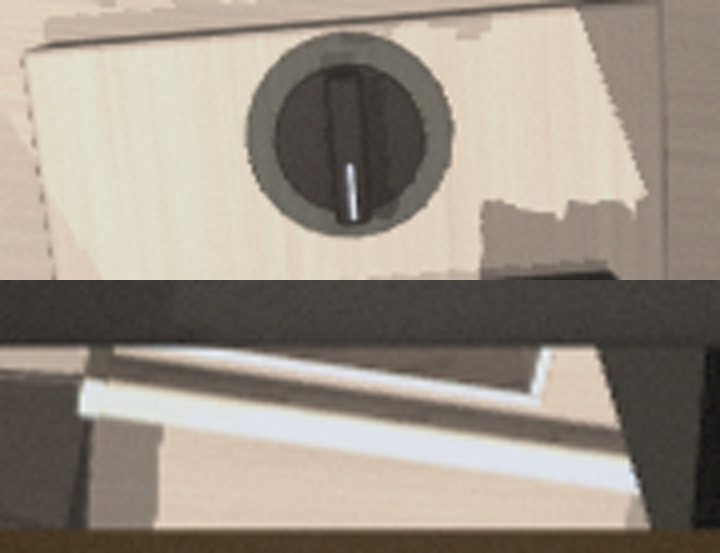

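Knob: the mark axis reads about 6.5° against a hob yaw of 8.6°, measured over only a few pixels, mark away from the robot. Together with the torque rise, that means it is at its stop. Next I'll measure the bar, then look at the stand while the gripper is empty.

```bash
python3 - <<'E'
from h import *
import json
s=json.load(open('w2.json')); W=ext('wrist',s)
A,B=onz(W,(235.7,343.6),.256),onz(W,(346.9,358.7),.256); d=(B-A)/np.linalg.norm(B-A); print(A,B,'ang',np.degrees(np.arctan2(d[1],d[0])),'centre',A+d*.071)
E
python3 -m inch '[[[0,-2,2],[0,0,0],0.5],[[0.5,-4,2],[0,0,0],0.5],[[0.5,-4.5,2],[0,0,0],0.5],[[0.5,-4.5,1],[0,0,0],0.5],[[0.5,-4.5,0],[0,0,0],0.5],[[0.5,-4.5,0],[0,0,0],0.5],[[0.5,-4.5,0],[0,0,0],0.5],[[0.5,-4.5,0],[0,0,0],0.5],[[0.5,-4.5,0],[0,0,0],0.5],[[0.5,-4.5,0],[0,0,0],0.5],[[0.5,-4,0],[0,0,0],0.5],[[0,0,0],[0,0,0],0.5]]'
python3 -m inch '[[[0,0,0],[0,0,0],0.5],[[0,0,0],[0,0,0],0.5]]'
python3 - <<'E'
from h import *
import json
s=arm.state(); im=arm.camera('wrist'); cv2.imwrite('pics/w3.png',im)
json.dump({k:np.array(s[k]).tolist() for k in ('ee_pos','tool_rot')},open('w3.json','w'));cv2.imwrite('pics/top3.png',arm.camera('top'))
E
```

```text
[0.59146684 0.19048785 0.256     ] [0.60243184 0.31959059 0.256     ] ang 85.14538450120837 centre [0.5974754  0.26123315 0.256     ]
time_s: 8.2
ee_pos: [0.4718, -0.2401, 0.4481]
tool_rot: [-0.035, 0.999, -0.001, -0.002]
ft_force: [0.4, -0.4, -0.4]
width: 0.0471
time_s: 8.4
ee_pos: [0.4732, -0.2345, 0.449]
tool_rot: [-0.039, 0.999, 0.0, -0.0]
ft_force: [0.3, 0.3, 0.0]
width: 0.047
```

View pics/w3.png

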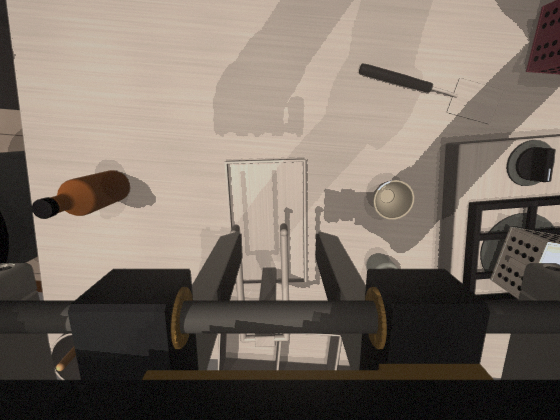

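The stand is in view. Tray near corners are (228,161) and (304,159), the prong tips are near (237,229) and (284,227), and the prongs run down to a cross bar at row ~337.

Run:
```python
from h import *
import json
s=json.load(open('w3.json')); W=ext('wrist',s); im=cv2.imread('pics/w3.png')
P=lambda u,z:onz(W,u,z)
ang=lambda A,B:np.degrees(np.arctan2(*(B-A)[:2][::-1]))
a,b=P((228,161.5),.018),P((305,159.5),.018); print('tray near',a,b,np.linalg.norm(a-b),'yaw',ang(a,b)-90)
f=P((308,280),.018); print('right edge',f,ang(b,f))
yaw=np.radians(ang(a,b)-90); x=np.array([np.cos(yaw),np.sin(yaw)]); print('hook from tray',(a+b)[:2]/2+.12*x)
t1,t2=P((237,229),.257),P((284,227),.257); print('tips',t1,t2,np.linalg.norm(t1-t2),'yaw',ang(t1,t2)-90,'hook',((t1+t2)/2)[:2]+.045*x)
c1,c2=P((240,330),.235),P((289,330),.235); print('prong ends',c1,c2)
cv2.imwrite('pics/w3c.png',cv2.resize(im[150:345,200:330],(520,780)[:2],interpolation=2)[:600] if 0 else cv2.resize(im[150:350,200:330],(390,600),interpolation=2))
```

```text
tray near [ 0.46788359 -0.33350954  0.018     ] [ 0.45209074 -0.18228262  0.018     ] 0.15204931472834288 yaw 5.961871201169913
right edge [ 0.71136703 -0.14968724  0.018     ] 7.16544979579719
hook from tray [ 0.57933811 -0.24543209]
tips [ 0.5248134 -0.2814215  0.257    ] [ 0.51761633 -0.22303363  0.257     ] 0.0588297670858983 yaw 7.0270122177096255 hook [ 0.56597147 -0.24755357]
prong ends [ 0.68608168 -0.27274525  0.235     ] [ 0.68056316 -0.20176689  0.235     ]
```

View pics/w3c.png

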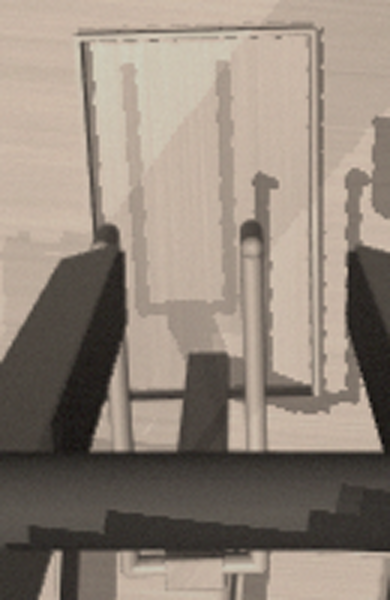

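Refining, two estimates put the hook near (0.573,-0.246) with a yaw of about 7°. That is ample against the fit tolerances (±19 mm in y, about ±35 mm in x). I'll go back over the handle with the jaws turned across the bar.

```bash
python3 - <<'E'
from h import *
import json
s=json.load(open('w3.json')); W=ext('wrist',s); P=lambda u,z:onz(W,u,z)[:2]
a,b=P((226.7,161.7),.018),P((306.7,159.3),.018); y=np.radians(7); x=np.array([np.cos(y),np.sin(y)]); n=np.array([-x[1],x[0]])
print('tray w',np.linalg.norm(a-b),'hook',(a+b)/2+.12*x)
t=P((284,231.7),.257); q=P((285.7,296.7),.235); print('tip->hook',t+.045*x-.032*n,'prong yaw',np.degrees(np.arctan2(*(q-t)[::-1])))
E
python3 -m inch '[[[0.5,2.5,0],[0,0,-8.2],0.5],[[1.0,4,0],[0,0,-8.2],0.5],[[1.0,4.3,0],[0,0,-8.2],0.5],[[1.1,4.3,0],[0,0,-8.2],0.5],[[1.1,4.3,0],[0,0,-8.2],0.5],[[1.1,4.3,-1],[0,0,-8.2],0.5],[[1.1,4.3,-1],[0,0,-8.2],0.5],[[1.1,4.3,-2],[0,0,-8.2],0.5],[[1.1,4.3,-2],[0,0,-8.2],0.5],[[1.1,4.3,-2],[0,0,-8.2],0.5],[[1.1,4.3,-2],[0,0,-8.2],0.5],[[1.1,4.3,-2],[0,0,-8.2],0.5]]'
python3 -m inch '[[[0,0,0],[0,0,-1],0.5],[[0,0,0],[0,0,0],0.5],[[0,0,0],[0,0,0],0.5],[[0,0,0],[0,0,0],0.5]]'; python3 -c "
from h import *
print(arm.state()['joint_pos'])"
```

```text
tray w 0.15799633241731387 hook [ 0.57906358 -0.24289245]
tip->hook [ 0.57234    -0.24879884] prong yaw 6.307289803458842
time_s: 9.7
ee_pos: [0.5937, 0.2491, 0.3289]
tool_rot: [0.716, 0.698, 0.0, -0.001]
ft_force: [1.0, -0.3, 0.6]
width: 0.047
time_s: 10.1
ee_pos: [0.5943, 0.2452, 0.3307]
tool_rot: [0.721, 0.693, 0.001, -0.0]
ft_force: [-0.5, -0.1, 0.7]
width: 0.0473
[-1.137986    0.57582637  1.09631403  1.44698988 -0.51288431  1.42623275
 -0.07656769]
```

```bash
python3 -m inch '[[[0.3,0.8,-1.5],[0,0,-1.4],0.5],[[0,0.8,-1.5],[0,0,-1.4],0.5],[[0,0,-2],[0,0,0],0.5],[[0,0,-2],[0,0,0],0.5],[[0,0,-1.5],[0,0,0],0.5],[[0,0,0],[0,0,0],0.5],[[0,0,0],[0,0,0],0.5]]'
python3 -m inch '[[[0,0,0],[0,0,0],0],[[0,0,0],[0,0,0],0],[[0,0,0],[0,0,0],0],[[0,0,0],[0,0,0],0],[[0,0,0],[0,0,0],0],[[0,0,0],[0,0,0],0]]' 35;  python3 -c "
from h import *
print(arm.state()['joint_pos'])"
```

```text
time_s: 10.8
ee_pos: [0.5974, 0.262, 0.2447]
tool_rot: [0.738, 0.675, -0.0, 0.0]
ft_force: [0.6, 0.1, 0.2]
width: 0.0467
time_s: 11.4
ee_pos: [0.5973, 0.2619, 0.2446]
tool_rot: [0.738, 0.675, -0.0, -0.0]
ft_force: [1.2, -0.3, 0.1]
width: 0.0094
[-1.13383252  0.65981456  1.05250153  1.53615083 -0.58716773  1.29123696
 -0.09578644]
```

```bash
python3 -m inch '[[[0,0,0.5],[0,0,0],0],[[0,0,1.5],[0,0,0],0],[[0,0,2],[0,0,0],0],[[0,0,2],[0,0,0],0],[[0,0,2],[0,0,0],0],[[0,0,2],[0,0,0],0],[[0,0,1],[0,0,0],0],[[0,0,0],[0,0,0],0]]'
python3 -m inch '[[[-0.3,-1,0],[0,0,0],0],[[-0.7,-2,0],[0,0,1],0],[[-1,-3,0],[0,0,1],0],[[-1,-3,0],[0,0,1],0],[[-1,-3,0],[0,0,1],0],[[-1,-3,0],[0,0,1],0],[[-1,-3,0],[0,0,1],0],[[-1,-3,0],[0,0,1],0],[[-1,-3,0],[0,0,1],0],[[-1,-3,0],[0,0,1],0],[[-1,-3,0],[0,0,1],0],[[-1,-3,0],[0,0,1],0]]'
python3 -m inch '[[[-1,-3,0],[0,0,1],0],[[-1,-3,0],[0,0,0],0],[[-1,-3,0],[0,0,0],0],[[-1,-3,0],[0,0,0],0],[[-1,-3,0],[0,0,0],0],[[-0.5,-1.5,0],[0,0,0],0],[[0,-1,0],[0,0,0],0],[[0,0,0],[0,0,0],0],[[0,0,0],[0,0,0],0],[[0,0,0],[0,0,0],0]]'; python3 -c "
from h import *
print(arm.state()['joint_pos'])"
```

```text
time_s: 12.2
ee_pos: [0.5978, 0.2618, 0.3563]
tool_rot: [0.738, 0.675, 0.001, 0.0]
ft_force: [-0.6, -0.7, -3.4]
width: 0.0098
time_s: 13.4
ee_pos: [0.4858, -0.0695, 0.3536]
tool_rot: [0.669, 0.743, -0.0, -0.001]
ft_force: [0.5, -1.1, -2.7]
width: 0.0093
time_s: 14.4
ee_pos: [0.4322, -0.2423, 0.3543]
tool_rot: [0.663, 0.749, -0.0, -0.0]
ft_force: [0.7, 0.7, -2.0]
width: 0.0095
[-0.63972036  0.14725315  1.21894894  1.76656102 -0.14233756  1.32710364
  0.73152112]
```

```bash
python3 -m inch '[[[0,-1.1,-1],[0,0,0],0],[[0,-1.1,-1.5],[0,0,0],0],[[0,0,-2],[0,0,0],0],[[0,0,-2],[0,0,0],0],[[0,0,-1.2],[0,0,0],0],[[0,0,0],[0,0,0],0],[[0,0,0],[0,0,0],0]]'
python3 - <<'E'
from h import *
print(arm.state()['joint_pos'])
a=cv2.resize(arm.camera('side')[130:310,250:430],(480,480),interpolation=2); b=arm.camera('wrist')
cv2.imwrite('pics/p4.png',np.hstack([a,np.vstack([cv2.resize(b,(320,240)),cv2.resize(arm.camera('top')[110:250,220:360],(320,240))])]))
E
```

```text
time_s: 15.1
ee_pos: [0.4326, -0.265, 0.2782]
tool_rot: [0.663, 0.748, -0.0, 0.0]
ft_force: [1.1, 0.2, -2.4]
width: 0.0094
[-0.47841673  0.28317565  1.15964638  1.85554761 -0.28008185  1.18402812
  0.89480435]
```

View pics/p4.png

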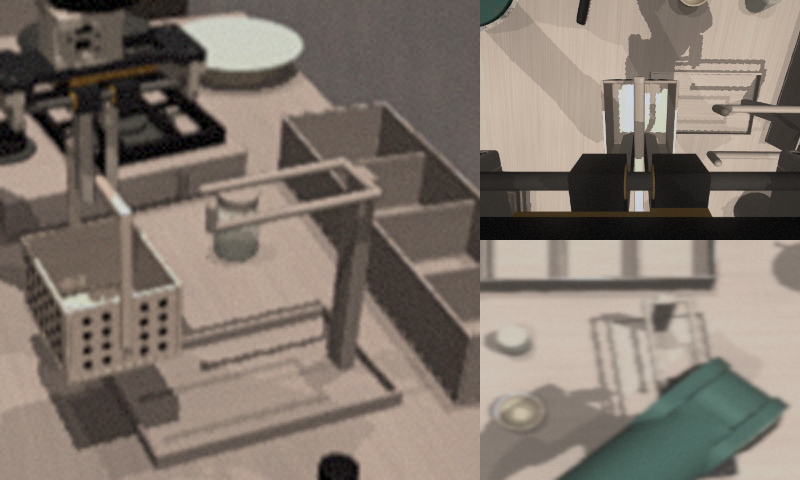

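The side view shows the basket held upright in front of the hook. The prongs at crop (210,190)-(345,165) are level with the hoop's opening and below the bar. The wrist view shows the hoop centred between the prongs. Now I'll advance along the prongs.

```bash
python3 -m inch '[[[0.8,0.1,0],[0,0,0],0],[[1.6,0.2,0],[0,0,0],0],[[1.6,0.2,0],[0,0,0],0],[[1.6,0.2,0],[0,0,0],0],[[1.6,0.2,0],[0,0,0],0],[[1.6,0.2,0],[0,0,0],0],[[1.6,0.2,0],[0,0,0],0],[[1.6,0.2,0],[0,0,0],0],[[1.4,0.2,0],[0,0,0],0],[[0.6,0.1,0],[0,0,0],0],[[0,0,0],[0,0,0],0],[[0,0,0],[0,0,0],0]]'
python3 - <<'E'
from h import *
print(arm.state()['joint_pos'])
a=cv2.resize(arm.camera('side')[130:310,270:430],(427,480),interpolation=2); b=arm.camera('wrist')
cv2.imwrite('pics/p5.png',np.hstack([a,cv2.resize(b[80:300,150:400],(373,480))]))
E
```

```text
time_s: 16.45
ee_pos: [0.5719, -0.2473, 0.2777]
tool_rot: [0.663, 0.748, -0.0, -0.0]
ft_force: [-0.4, -0.1, -1.9]
width: 0.0095
[-0.33519103  0.54040047  1.01309504  1.57345043 -0.47088011  1.29280405
  0.86543781]
```

View pics/p5.png

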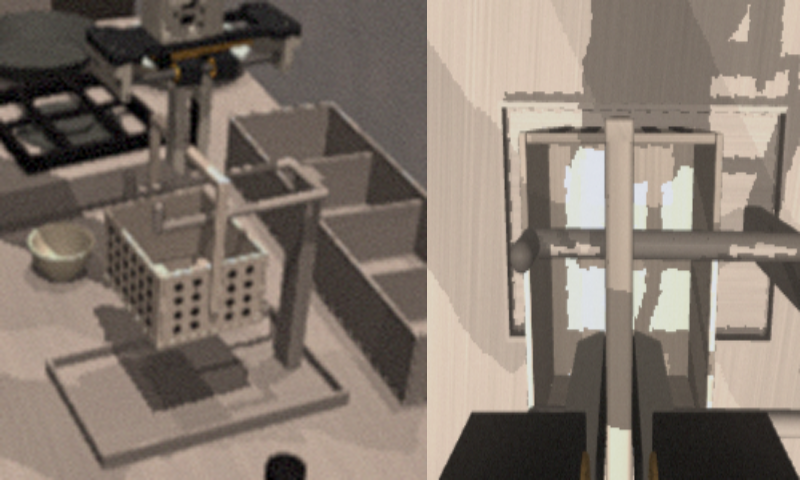

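The prongs now pass through the hoop under the bar. The upturned tip is at (520,255), on the robot side of the bar at (618,…). I'll lower until contact.

```bash
python3 -m inch '[[[0,0,-0.8],[0,0,0],0],[[0,0,-1],[0,0,0],0],[[0,0,-1],[0,0,0],0],[[0,0,-0.6],[0,0,0],0],[[0,0,-0.3],[0,0,0],0],[[0,0,-0.2],[0,0,0],0],[[0,0,-0.1],[0,0,0],0],[[0,0,0],[0,0,0],0],[[0,0,0],[0,0,0],0]]'
```

```text
time_s: 17.45
ee_pos: [0.5724, -0.2471, 0.2379]
tool_rot: [0.663, 0.748, 0.0, 0.0]
ft_force: [-1.3, 0.4, -2.5]
width: 0.0094
```

```bash
python3 -m inch '[[[0,0,-0.1],[0,0,0],0],[[0,0,-0.1],[0,0,0],0],[[0,0,0],[0,0,0],0],[[0,0,0],[0,0,0],0]]'; python3 -m inch '[[[0,0,-0.1],[0,0,0],0],[[0,0,0],[0,0,0],0],[[0,0,0],[0,0,0],0]]'
```

```text
time_s: 17.85
ee_pos: [0.5723, -0.2471, 0.2357]
tool_rot: [0.663, 0.748, -0.0, -0.0]
ft_force: [-0.4, 1.0, -1.9]
width: 0.0096
time_s: 18.15
ee_pos: [0.5724, -0.2472, 0.235]
tool_rot: [0.663, 0.748, 0.0, 0.0]
ft_force: [-2.1, 2.1, 4.8]
width: 0.0095
```

Contact: Fz went from -2 to +5 N. I'll open and retreat straight up.

```bash
python3 -m inch '[[[0,0,0.1],[0,0,0],0.1],[[0,0,0],[0,0,0],0.15],[[0,0,0],[0,0,0],0.2],[[0,0,0],[0,0,0],0.3],[[0,0,0],[0,0,0],0.4],[[0,0,0],[0,0,0],0.4],[[0,0,0],[0,0,0],0.4],[[0,0,1],[0,0,0],0.4],[[0,0,2],[0,0,0],0.4],[[0,0,3],[0,0,0],0.4],[[0,0,4],[0,0,0],0.4],[[0,0,4],[0,0,0],0.4]]' 10
python3 -m inch '[[[-2,1,3],[0,0,0],0.4],[[-3,2,2],[0,0,0],0.4],[[-3,2,0],[0,0,0],0.4],[[-3,2,0],[0,0,0],0.4],[[-2,2,0],[0,0,0],0.4],[[0,0,0],[0,0,0],0.4],[[0,0,0],[0,0,0],0.4],[[0,0,0],[0,0,0],0.4],[[0,0,0],[0,0,0],0.4],[[0,0,0],[0,0,0],0.4]]'
python3 - <<'E'
from h import *
t=arm.camera('top'); s1=arm.camera('side'); 
import time
for _ in range(8): s2=arm.camera('side')
d=cv2.absdiff(s1,s2)[130:310,270:430]; print('diff max/mean',d.max(),d.mean(),arm.state()['joint_pos'],arm.state()['time_s'])
cv2.imwrite('pics/p6.png',np.hstack([cv2.resize(s2[120:320,200:400],(480,480),interpolation=2),cv2.resize(t[130:280,110:260],(320,480)[:1]*2,interpolation=2) if 0 else np.vstack([cv2.resize(t[135:255,120:280],(320,240),interpolation=2),cv2.resize(t[130:250,240:400],(320,240),interpolation=2)])]))
E
```

```text
time_s: 19.35
ee_pos: [0.5719, -0.2471, 0.3779]
tool_rot: [0.663, 0.748, -0.0, 0.0]
ft_force: [0.0, -0.3, 0.7]
width: 0.0379
time_s: 20.35
ee_pos: [0.447, -0.1608, 0.4263]
tool_rot: [0.664, 0.747, -0.001, 0.0]
ft_force: [1.0, -0.5, -0.2]
width: 0.0375
diff max/mean 30 3.043599537037037 [-0.89049681 -0.03854843  1.1540559   1.67964092  0.03555558  1.4775032
  0.37934055] 20.85
```

View pics/p6.png

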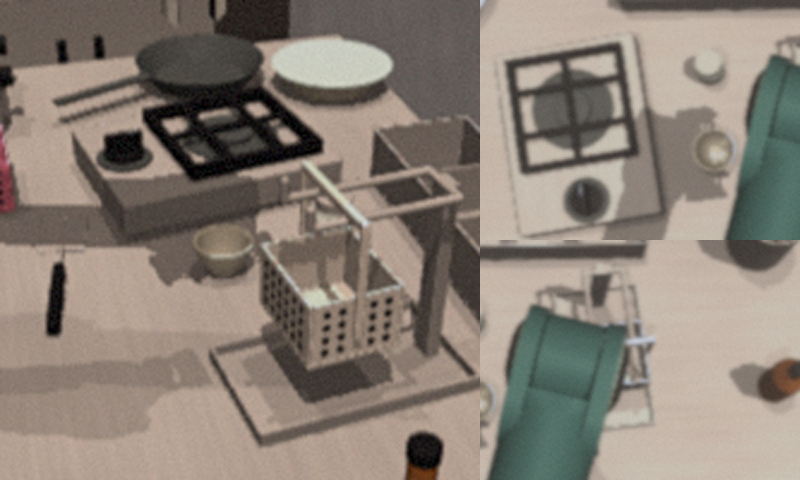

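The basket hangs upright across both prongs over the tray. The knob bar lies along the hob with its mark away from the robot, and the jar, bowl and oil have not moved. I'll make a short stillness check, then hand in.

Run:
```python
from h import *
f=lambda:np.mean([arm.camera('side')[130:310,270:430].astype(float) for _ in range(4)],0)
a=cv2.GaussianBlur(f(),(5,5),0)
for _ in range(12): arm.camera('top')
b=cv2.GaussianBlur(f(),(5,5),0); d=abs(a-b); print('max',d.max(),'mean',d.mean())
if d.max()<12: print(arm.close_job())
```

```text
max 3.177734375 mean 0.3374197952835648
the job is handed in; nothing more can be done
None
```

The knob is turned off and the boiling basket is hanging on the drain stand. I handed the job in at about 22 s, well inside the 72 s limit.

- **Knob:** I turned it clockwise about 59° and pressed until the torque rose to about 0.86 N m at the stop. Afterwards the white mark pointed away from the robot. Its axis measured about 6.5° against a hob yaw of 8.6°, a 2° disagreement that is within the error of a mark only a few pixels long.
- **Basket:** I lifted the steel basket by its hoop handle and passed the hoop over both prongs. I lowered it until it touched the seat (vertical force went from -2 to +5 N), then released it and backed away.
- **Last checks:**
    - The side view shows the basket upright on both prongs over the tray.
    - Averaged pictures taken about a second apart show no motion.
    - The gripper is clear of everything.
    - The jar, bowl and oil look unmoved by eye in the top view.
- **Disagreement:** two estimates of the hook position differed by about 7–9 mm. I aimed close to the prong-tip one, well within the hook's clearance.
- **Picture budget:** I viewed 12 pictures, two over the budget of 10, to check the approach to the hook and the final hang.

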